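# Push the label printer home in its dock and lock it with the quarter-turn lever

## Task

The label printer stands crooked on the mounting board, short of its dock. Without lifting or tipping it, push it fully home between the side guides until it sits square and flush against the back fence. Then push the lock lever clockwise through its quarter turn to the end stop, so that its toe locks the printer in, and leave the label roll, the note block and the hand stamp where they are.

Things in the scene. Friction and masses are not known exactly. Their poses are not given: they have to be found in the camera images.
- dock: Plywood mounting board fixed to the bench, 340 x 280 x 12 mm; edges at x -200 and +140, y -155 and +125 mm in its frame. Origin on its underside, midway between the guides; x points into the dock (to the fence), y left, z up. A thin upright pin at x = -130, y = -110 mm, 10 mm thick, top at z = 62 mm, is the handle's stop.
- printer: Grey box-shaped label printer with black lid, 120 (x) x 140 (y) x 60 mm high (lid to 64), about 0.65 kg, loose, slides with friction; too wide to grip. Origin at the centre of its underside; x points the way it goes in; near face at x = -60, far face at +60 mm. Home: far face flush on the fence, so origin at x = +30, y = 0 (10 mm play either side), z = 12 mm in the dock's frame, axes parallel.
- lock_lever (a joint): Lock lever on a vertical pivot, two arms at right angles. Value in rad, grows clockwise from above, 0 to 1.571 (end stop). At 0 the handle points to the dock's -y, the toe to -x (open); at 1.571 the handle to -x, the toe to +y across the printer's near face, 2 mm off it. Starts open or nearly so, stays where left, takes about 3 N at the grip. If the printer is not home the toe runs into it.
- lever_grip (a point): Centre of the lever handle's black rubber grip, 95 mm from the pivot axis, 52 mm above the bench. The grip is 66 mm long along the arm (61 to 127 mm from the axis), 18 mm wide, 20 mm high; 30 mm free height under it to the board.
- lever_pivot (a point): Point on the lever's pivot axis at the handle's height, 52 mm above the bench; at x = -40, y = -125 mm in the dock's frame. The hub round it is 32 mm across; the cap's top is 70 mm above the bench.
- lever_toe (a point): Middle of the round end of the lever's steel toe, 67 mm from the pivot axis; the toe is 75 mm long, 16 mm wide, 20 to 36 mm above the bench.
- fence (a point): Centre of the face of the aluminium back fence, at x = +90 mm in the dock's frame; the fence is 176 mm wide, its top 52 mm above the bench.
- guides (a point): Midway between the two aluminium side guides, where their straight part begins, at x = +30, y = 0 in the dock's frame. Inner faces at y = +-80 mm from here to the fence; towards the open side they flare out to about y = +-100 mm at x = 0. Tops 40 mm above the bench.
- label_roll_mid (a point): White roll of blank labels, 84 mm across, 62 mm high, standing loose to the left of the board; centre half-way up. Leave alone.
- notes_mid (a point): Square yellow block of note paper, 76 x 76 mm, 30 mm high, lying loose to the right of the board, off the end of the lever's handle; centre half-way up. Leave alone.
- stamp_mid (a point): Hand stamp with wooden handle, 28 x 50 mm, 69 mm high, standing loose to the left of the board; centre half-way up. Leave alone.
There are look-alikes about, which are no part of the job. What is meant by the printer is not blue or pink, and is the larger of those in its own colour.

How it is judged (in metres and radians):
On the way, in this order (a step that is already met when the one before it is completed fails the run):
1. the printer is home, square against the fence, with the lever still open (x of printer in the frame of dock above 0.024 m and angle between the x axis of printer and the x axis of dock, either way round below 0.06 rad and angle between printer's own z axis and vertical below 0.06 rad and height (world z) of printer below 0.018 m and value of joint lock_lever below 0.8 rad), for 0.2 s.
2. the lever is at its end stop (value of joint lock_lever above 1.5 rad), for 0.2 s.
At the end, for the whole second after the job is handed in: The printer stands flat on the board, its origin within 6 mm of home against the fence and square with the dock within 0.06 rad; the lever is within 0.07 rad of its end stop; both are at rest (x of printer in the frame of dock above 0.024 m and angle between the x axis of printer and the x axis of dock, either way round below 0.06 rad and angle between printer's own z axis and vertical below 0.06 rad and height (world z) of printer below 0.018 m and value of joint lock_lever above 1.5 rad and velocity of joint lock_lever between -0.05 and 0.05 rad/s and linear speed of printer below 0.01 m/s); the robot touches nothing.
It fails at once if the printer is tipped or lifted (angle between printer's own z axis and vertical above 0.25 rad or height (world z) of printer above 0.035 m).
It fails at once if the label roll is moved more than 30 mm (distance of label_roll_mid from where it was at the start of the episode above 0.03 m).
It fails at once if the note block is moved more than 30 mm (distance of notes_mid from where it was at the start of the episode above 0.03 m).
It fails at once if the hand stamp is moved more than 30 mm (distance of stamp_mid from where it was at the start of the episode above 0.03 m).
It also fails if it takes over 56 s, if anything falls off the work surface, if the arm or the gripper's body presses on something with over 40 N, if the wrist force passes 120 N, or if a joint passes its speed limit or range.

## Robot

A 7-joint arm with a two-finger parallel gripper is mounted at the origin on a cart in front of the work surface, level with it; the furniture and walls round the work are solid. World frame = base frame: x ahead of the robot, y to its left, z up, the work surface at z = 0. Lengths are in mm, angles in rad, forces in N, time in s.
With the tool pointing down it reaches from about 400 to 900 mm from the base axis. Payload 5.5 kg.
Tool frame: the origin (TCP) lies between the finger pads; the fingertips stand 14 mm ahead of it and the grasp point (between the pads) lies 5 mm behind it; z points along the fingers, y is the direction in which the jaws open and shut (so a half turn about z gives the same grasp; the last joint's range is limited). The gripper opens to 85 mm and grips with 20 to 120 N. Pads are 22 mm wide; open, the fingers measure 114 mm over their backs; the gripper's body (76 mm by 85 mm) begins 54 mm behind the grasp point. The pads swing forward as they close: fully open they stand 13 mm farther back than shut.
Start: joints at [1.488, 0.501, -0.427, 1.55, 0.221, 1.138, -0.21], TCP at [220.351, -611.511, 214.81] pointing down, gripper open.
Joint ranges: [-2.88, 2.88], [-0.31, 2.03], [-1.54, 1.56], [0.2, 2.42], [-1.41, 4.55], [0.19, 2.02], [-2.57, 2.57]. Speed limits (rad/s): [2.57, 2.57, 3.14, 3.14, 3.14, 3.14, 3.14].

## Interface

Orientations are given as a rotation vector (axis times angle).
In Python, from workcell import get_obs, camera, hand_in gives the robot as it stands.
- The arm moves only by the tool apply_moves, never from a script. Its argument "deltas" is a list of rows, each a list of 2 entries, a list of its own where there are three numbers: the shift along the tool's x, y, z in cm, then the turn, a rotation vector about the tool's x, y, z in rad. In form: [[[tx, ty, tz], [rx, ry, rz]], ...]. A call has 1 to 8 rows; each row shifts and turns the commanded pose from where the row before left it, along the tool's axes as they then stand; what a row does not reach is not made up. A row lasts 1/12 s, in which the tool goes at most 41.7 mm and 7.16 degrees, less where a joint would pass 70% of its speed; a pose out of reach is approached as far as the arm can. A call is refused whole if a number of a shift passes 4.17 or a number of a turn 0.125, either way. A call with a gripper value outside its range is refused whole. "jaw" is the finger opening in cm, from 0 to 8.54, set as the call begins (left out, the last holds). The fingers move at their own pace and stop on an object; "force" is the grip in N (left out, the last holds). Time passes only in rows, so rows that do not move let the fingers close. It gives the time, the measured TCP pose, the force and the opening at its end, in the units of the state.
- get_obs(): the state, without advancing time (a new reading comes with each control period).
- camera(name): name is "side" or "top" or "wrist"; returns a dict with "frame" (384x512x3 uint8, red, green, blue), "depth" (384x512 float32, mm along the optical axis (not along the pixel's ray), 0 where there is no reading), "vfov" (degrees; the focal length in pixels is half the picture's height over the tangent of half this angle, whatever the lens; pixels are square), "cx", "cy" (the principal point, pixels), "extrinsics" (4x4, takes a point from camera to world coordinates); the wrist camera has in their place "tool_from_camera" (4x4, takes a point from camera to tool coordinates, whose origin is the TCP and whose axes are the flange's). Camera axes: x right, y up, looking along -z (the intrinsics and any distortion apply to the point x, -y, -z); pixel columns grow to the right and rows downward; lengths in mm; the calibration is good to about 2 mm. A picture is of the moment at which its call begins: read the wrist's pose just before it.
- hand_in(): hands the job in, once; it reports no verdict.
The state is a dict: "t": time; "joint_positions": joint angles; "joint_velocities": joint speeds; "joint_torque": joint torques, N m; "tcp_pos": TCP position; "ee_rot": TCP orientation; "ft_force": force on the tool from outside, world axes, zero at the start; "wrist_torque": the same for the moment, N m; "width": opening from 0.0 (shut) to 1.0 (fully open).
Only numpy, scipy, OpenCV 4.12 (cv2) and the standard library are available. Lean on these libraries where they do the work, as an engineer would, in place of code of your own. Each camera call takes 0.05 s, during which the arm holds its last target.

## Working session

There is one attempt and no reset: what is moved stays moved. The work goes in short steps, Python scripts to look and compute and a tool call to move; the robot and the scene stay as the last step left them, time stands still between calls to the robot, and variables do not carry over. Pictures are saved under pics/ and viewed, and the job is handed in when it is done.

Besides the shell and the picture viewer there is one more tool, called after "Call:" by a JSON object that holds its "method" and its "body". apply_moves: Moves the arm, as the interface text tells. Its arguments: {"type":"object","properties":{"deltas":{"type":"array"},"jaw":{"type":"number"},"force":{"type":"number"}},"required":["deltas"]}

```bash
mkdir -p pics; ls
python3 - <<'E'
from workcell import get_obs, camera
import cv2, numpy as np, pickle
o=get_obs(); print({k:np.round(v,3).tolist() for k,v in o.items()})
for n in ("top","side","wrist"):
    c=camera(n); pickle.dump(c,open(f"pics/{n}0.pkl","wb"))
    cv2.imwrite(f"pics/{n}0.png",c["frame"][:,:,::-1])
    print(n,c["vfov"],c["cx"],c["cy"],[k for k in c], np.round(c.get("extrinsics",c.get("tool_from_camera")),3).tolist())
E
```

```text
pics
{'t': 0.0, 'joint_positions': [1.488, 0.502, -0.427, 1.551, 0.221, 1.138, -0.21], 'joint_velocities': [-0.001, -0.001, -0.0, 0.001, 0.0, -0.001, 0.001], 'joint_torque': [0.0, -56.952, -5.816, -28.094, 0.011, 0.012, -0.0], 'tcp_pos': [220.031, -610.864, 213.751], 'ee_rot': [-3.093, -0.54, 0.0], 'ft_force': [-0.669, -0.647, 0.389], 'wrist_torque': [-0.066, 0.009, 0.037], 'width': 1.003}
top 54.86023208271205 250.29932426732967 197.66673216299486 ['frame', 'depth', 'vfov', 'cx', 'cy', 'extrinsics'] [[-0.004, 0.993, -0.115, 409.615], [-1.0, -0.007, -0.022, -22.051], [-0.022, 0.115, 0.993, 1124.412], [0.0, 0.0, 0.0, 1.0]]
side 50.00248172637906 256.5383585508146 183.4028429081078 ['frame', 'depth', 'vfov', 'cx', 'cy', 'extrinsics'] [[-0.947, 0.209, -0.244, 288.954], [-0.322, -0.605, 0.729, 818.052], [0.005, 0.769, 0.64, 808.109], [0.0, 0.0, 0.0, 1.0]]
wrist 59.51286985530617 251.58505479114774 196.82998239288617 ['frame', 'depth', 'vfov', 'cx', 'cy', 'tool_from_camera'] [[0.001, 0.956, 0.295, 76.778], [1.0, -0.001, -0.0, -1.719], [0.0, 0.295, -0.956, -158.338], [0.0, 0.0, 0.0, 1.0]]
```

View pics/top0.png

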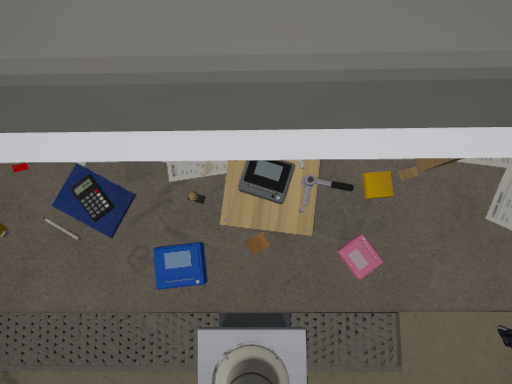

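View pics/side0.png

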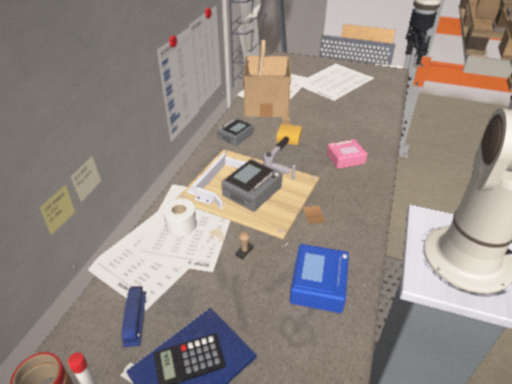

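```bash
cat > h.py <<'E'
import numpy as np, cv2, pickle
from scipy.spatial.transform import Rotation as R
def cloud(c,T=None):
    d=c["depth"];h,w=d.shape;f=h/2/np.tan(np.radians(c["vfov"])/2)
    u,v=np.meshgrid(np.arange(w),np.arange(h))
    P=np.stack([(u-c["cx"])/f*d,-(v-c["cy"])/f*d,-d],-1)
    T=c["extrinsics"] if T is None else T
    return P@np.asarray(T)[:3,:3].T+np.asarray(T)[:3,3]
def proj(c,p,T=None):
    T=np.asarray(c["extrinsics"] if T is None else T);h=c["depth"].shape[0];f=h/2/np.tan(np.radians(c["vfov"])/2)
    q=(np.atleast_2d(p)-T[:3,3])@T[:3,:3]
    return np.stack([c["cx"]+f*q[:,0]/-q[:,2],c["cy"]-f*q[:,1]/-q[:,2]],-1)
def wT(o,c):
    T=np.eye(4);T[:3,:3]=R.from_rotvec(o["ee_rot"]).as_matrix();T[:3,3]=o["tcp_pos"]
    return T@np.asarray(c["tool_from_camera"])
E
python3 - <<'E'
from h import *
for n in("top","side"):
    c=pickle.load(open(f"pics/{n}0.pkl","rb"));P=cloud(c)
    L=dict(top=[(268,168),(310,180),(343,186),(378,184),(232,225),(312,232),(240,145),(268,145),(268,135),(350,145),(180,200)],side=[(250,180),(180,215),(243,240),(289,133),(236,131),(285,145),(150,100)])[n]
    for u,v in L: print(n,u,v,c["depth"][v,u],P[v,u].round(0))
    s=2 if n=="top" else 3
    y0,y1,x0,x1=(125,245,160,420) if n=="top" else (110,270,140,350)
    cv2.imwrite(f"pics/{n}0c.png",cv2.resize(c["frame"][y0:y1,x0:x1,::-1],None,fx=3,fy=3,interpolation=cv2.INTER_CUBIC))
E
```

```text
top 268 168 1062.2347 [616. -50.  78.]
top 310 180 1064.4292 [ 582. -171.   69.]
top 343 186 1065.1514 [ 564. -266.   64.]
top 378 184 1096.4337 [ 574. -377.   32.]
top 232 225 1113.8724 [456.  58.  10.]
top 312 232 1103.2015 [ 434. -181.   13.]
top 240 145 59.096573 [ 425.  -19. 1067.]
top 268 145 57.025097 [ 424.  -24. 1069.]
top 268 135 57.25012 [ 426.  -24. 1069.]
top 350 145 57.48114 [ 424.  -36. 1068.]
top 180 200 1133.5039 [534. 218.   3.]
side 250 180 1158.5299 [591. -26.  74.]
side 180 215 1070.8992 [722. 151.  59.]
side 243 240 1006.40784 [537. 179.  58.]
side 289 133 1428.0104 [ 568. -365.   30.]
side 236 131 1406.5851 [ 736. -293.   46.]
side 285 145 1424.5015 [ 571. -332.   -1.]
side 150 100 1106.6917 [877. -32. 271.]
```

View pics/top0c.png

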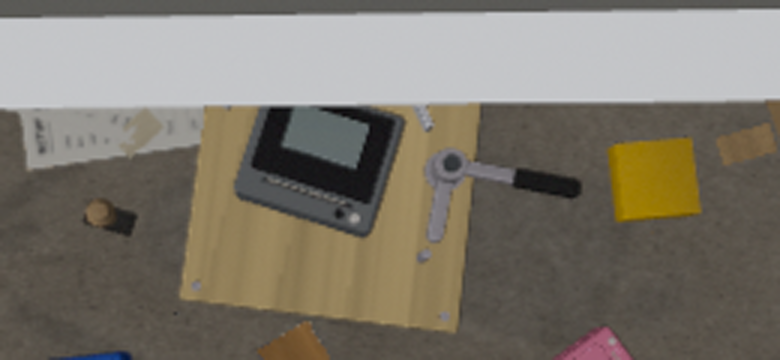

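View pics/side0c.png

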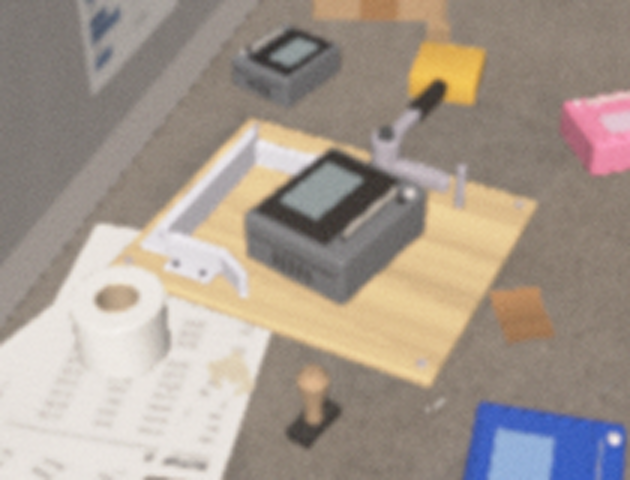

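View pics/wrist0.png

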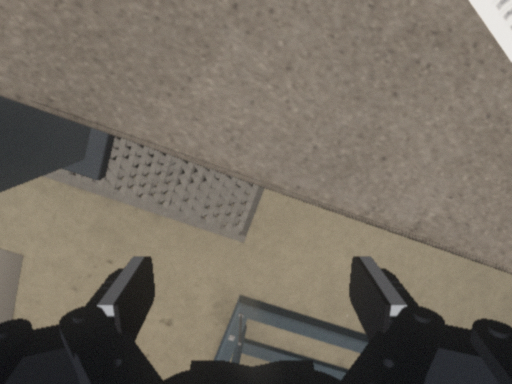

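```bash
cat >> h.py <<'E'
def ray(c,uv,z,T=None):
    T=np.asarray(c["extrinsics"] if T is None else T);h=c["depth"].shape[0];f=h/2/np.tan(np.radians(c["vfov"])/2)
    uv=np.atleast_2d(uv);d=np.stack([(uv[:,0]-c["cx"])/f,-(uv[:,1]-c["cy"])/f,-np.ones(len(uv))],-1)@T[:3,:3].T
    return T[:3,3]+d*((z-T[2,3])/d[:,2])[:,None]
E
python3 - <<'E'
from h import *
t=pickle.load(open("pics/top0.pkl","rb"));s=pickle.load(open("pics/side0.pkl","rb"))
tc=lambda x,y:(160+(x+.5)/3-.5,125+(y+.5)/3-.5)
sc=lambda x,y:(140+(x+.5)/3-.5,110+(y+.5)/3-.5)
print("board near L/R top",ray(t,[tc(182,297),tc(457,331)],12).round(1))
print("right edge pt top",ray(t,[tc(478,108)],12).round(1))
print("left edge pt",ray(t,[tc(204,108)],12).round(1))
print("board side nearL,nearR,farR,farL",ray(s,[sc(432,385),sc(538,204),sc(250,121),sc(110,262)],12).round(1))
print("printer near top L/R topcam",ray(t,[tc(237,190),tc(366,233),tc(403,118)],72).round(1))
print("printer side nearL,nearR,farR,farL",ray(s,[sc(343,262),sc(425,190),sc(332,150),sc(247,215)],72).round(1))
print("pivot",ray(t,[tc(452,163)],70).round(1),"grip",ray(t,[tc(547,184)],62).round(1),"toe",ray(t,[tc(435,236)],36).round(1), "pin",ray(t,[tc(424,256)],62).round(1))
print("fence side",ray(s,[sc(255,125),sc(165,237)],52).round(1))
P=cloud(s)
m=(P[...,2]>46)&(P[...,2]<56)&(P[...,0]>640)&(P[...,0]<800)&(P[...,1]<110)&(P[...,1]>-200)
print(m.sum()); q=P[m]; 
# fence points
for y in range(-200,110,30):
    k=q[(q[:,1]>=y)&(q[:,1]<y+30)]
    if len(k):print(y,len(k),k[:,0].min().round(),k[:,0].max().round())
E
```

```text
board near L/R top [[ 460.1   93.    12. ]
 [ 424.9 -181.1   12. ]]
right edge pt top [[ 650.4 -207.7   12. ]]
left edge pt [[653.   71.4  12. ]]
board side nearL,nearR,farR,farL [[ 454.4   98.7   12. ]
 [ 420.1 -177.9   12. ]
 [ 755.2 -217.7   12. ]
 [ 793.1   45.7   12. ]]
printer near top L/R topcam [[ 559.5   34.4   72. ]
 [ 517.2  -88.4   72. ]
 [ 628.2 -125.5   72. ]]
printer side nearL,nearR,farR,farL [[ 558.1   35.8   72. ]
 [ 517.5  -88.4   72. ]
 [ 623.4 -120.    72. ]
 [ 664.6    2.6   72. ]]
pivot [[ 584.3 -171.8   70. ]] grip [[ 564.5 -263.5   62. ]] toe [[ 517.5 -158.3   36. ]] pin [[ 495.8 -144.2   62. ]]
fence side [[ 724.  -160.6   52. ]
 [ 735.3   35.8   52. ]]
183
-170 10 718.0 726.0
-140 25 719.0 734.0
-110 29 723.0 736.0
-80 23 728.0 739.0
-50 29 732.0 743.0
-20 51 642.0 748.0
10 16 647.0 750.0
```

Run:
```python
from h import *
from scipy.optimize import least_squares
A=[((-200,125),(460.1,93)),((-200,-155),(424.9,-181.1)),((-200,125),(454.4,98.7)),((-200,-155),(420.1,-177.9)),((140,-155),(755.2,-217.7)),((140,125),(793.1,45.7)),((-40,-125),(584.3,-171.8)),((-130,-110),(495.8,-144.2))]
B=[((-60,70),(559.5,34.4)),((-60,-70),(517.2,-88.4)),((60,-70),(628.2,-125.5)),((-60,70),(558.1,35.8)),((-60,-70),(517.5,-88.4)),((60,-70),(623.4,-120)),((60,70),(664.6,2.6))]
def fit(S):
    a=np.array([s[0] for s in S],float);b=np.array([s[1] for s in S])
    f=lambda p:(a@R.from_euler('z',p[2]).as_matrix()[:2,:2].T+p[:2]-b)
    r=least_squares(lambda p:f(p).ravel(),[600,0,-.1],loss='soft_l1',f_scale=3);print(r.x.round(4));print(f(r.x).round(1).tolist());return r.x
D=fit(A);Pn=fit(B)
Rm=R.from_euler('z',D[2]).as_matrix()[:2,:2]
loc=lambda p:(np.array(p)-D[:2])@Rm
print("printer in dock",loc(Pn[:2]),"yaw",Pn[2]-D[2])
wor=lambda p:np.array(p)@Rm.T+D[:2]
for n,p in dict(fence=(90,0),home=(30,0),pivot=(-40,-125),gripend=(-40-95,-125)).items(): print(n,wor(p).round(1))
print("grip loc",loc((564.5,-263.5)),"toe",loc((517.5,-158.3)),"pivot",loc((584.3,-171.8)))
for n in("label",(722,151)),("stamp",(537,179)),("notes",(574,-377)):print(n[0],loc(n[1]))
t=pickle.load(open("pics/top0.pkl","rb"));s=pickle.load(open("pics/side0.pkl","rb"))
def poly(im,c,pts,z,frame,col):
    X=frame[:2]+np.array(pts,float)@R.from_euler('z',frame[2]).as_matrix()[:2,:2].T
    uv=proj(c,np.c_[X,np.full(len(X),z)]);cv2.polylines(im,[((uv+.5)*3*16).astype(int)],True,col,1,cv2.LINE_AA,4)
for n,c,(y0,y1,x0,x1) in(("top",t,(125,245,160,420)),("side",s,(110,270,140,350))):
    im=cv2.resize(np.ascontiguousarray(c["frame"][:,:,::-1]),None,fx=3,fy=3,interpolation=cv2.INTER_CUBIC)
    poly(im,c,[(-200,125),(-200,-155),(140,-155),(140,125)],12,D,(0,0,255))
    poly(im,c,[(90,88),(90,-88)],52,D,(255,0,255))
    poly(im,c,[(30,80),(90,80)],40,D,(255,0,255));poly(im,c,[(30,-80),(90,-80)],40,D,(255,0,255))
    poly(im,c,[(-60,70),(-60,-70),(60,-70),(60,70)],72,Pn,(0,255,0))
    poly(im,c,[(-60,70),(-60,-70),(60,-70),(60,70)],12,Pn,(0,255,255))
    cv2.imwrite(f"pics/{n}0o.png",im[3*y0:3*y1,3*x0:3*x1])
```

```text
[ 6.391484e+02 -5.274930e+01 -1.312000e-01]
[[-2.9, 4.3], [-4.3, 0.9], [2.8, -1.4], [0.5, -2.3], [2.5, -7.0], [1.2, 7.2], [-1.2, 0.4], [0.1, -0.6]]
[ 5.932161e+02 -4.245780e+01 -3.193000e-01]
[[-1.3, 8.4], [-2.9, -1.7], [0.0, -2.3], [0.1, 7.0], [-3.2, -1.7], [4.8, -7.8], [7.6, 2.6]]
printer in dock [-46.88409228   4.19199609] yaw -0.18806936971375787
fence [728.4 -64.5]
home [668.9 -56.7]
pivot [ 583.1 -171.4]
gripend [ 489. -159.]
grip loc [ -46.42636789 -218.70723229] toe [-106.78926191 -120.56263985] pivot [ -38.79704711 -125.20470042]
label [ 55.47523933 212.83947718]
stamp [-131.59802036  216.38849237]
notes [ -22.15479016 -329.98791576]
```

View pics/top0o.png

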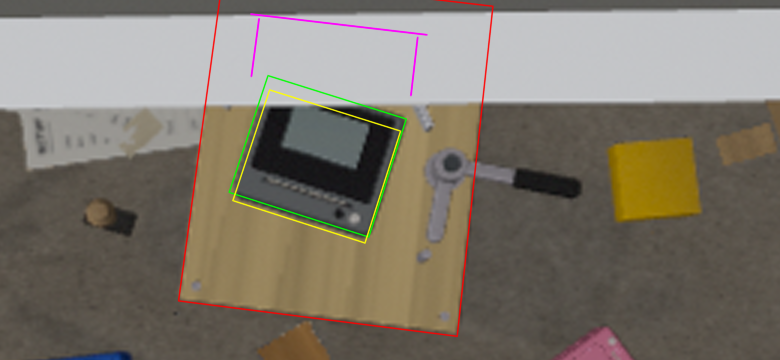

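View pics/side0o.png

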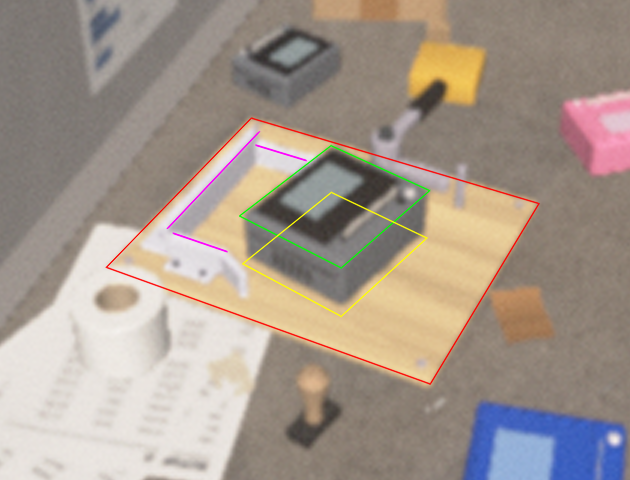

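Call:
{"method": "apply_moves", "body": {"deltas": [[[0, 0, 0], [0, 0, 0.12]], [[0, 0, 0], [0, 0, 0.12]], [[0, 0, 0], [0, 0, 0.12]], [[0, 0, 0], [0, 0, 0.117]], [[0, 0, 0], [0, 0, 0]]]}}

```text
t: 0.57
tcp_pos: [220.3, -611.2, 214.5]
ee_rot: [-3.134, 0.212, 0.001]
ft_force: [-0.0, -0.5, 0.3]
width: 1.0
```

```bash
cat >> h.py <<'E'
D=np.array([639.1,-52.7,-0.131])
def goto(xd,yd,z):
    from workcell import get_obs
    o=get_obs();Rt=R.from_rotvec(o["ee_rot"]).as_matrix()
    c,s=np.cos(D[2]),np.sin(D[2])
    w=np.array([D[0]+c*xd-s*yd,D[1]+s*xd+c*yd,z]);p=np.array(o["tcp_pos"])
    l=(p[:2]-D[:2])@np.array([[c,-s],[s,c]])
    print("t",round(o["t"],2),"tcp",p.round(1),"dock",l.round(1),"tool x yaw",np.arctan2(Rt[1,0],Rt[0,0]).round(4),"z",Rt[:,2].round(3),"F",np.round(o["ft_force"],1))
    print("target",w.round(1),"delta tool cm",(Rt.T@(w-p)/10).round(2))
E
python3 -c "
from h import *
goto(-165,2,214)"
```

```text
t 0.57 tcp [ 220.3 -611.2  214.5] dock [-342.2 -608.5] tool x yaw -0.1351 z [-0.     0.001 -1.   ] F [-0.  -0.5  0.3]
target [475.8 -29.2 214. ] delta tool cm [ 17.47 -61.12   0.07]
```

Call:
{"method": "apply_moves", "body": {"deltas": [[[0.87, -3.05, 0], [0, 0, 0]], [[0.87, -3.05, 0], [0, 0, 0]], [[0.87, -3.05, 0], [0, 0, 0]], [[0.87, -3.05, 0], [0, 0, 0]], [[0.87, -3.05, 0], [0, 0, 0]], [[0.87, -3.05, 0], [0, 0, 0]], [[0.87, -3.05, 0], [0, 0, 0]], [[0.87, -3.05, 0], [0, 0, 0]]]}}

```text
t: 1.23
tcp_pos: [321.5, -377.1, 214.8]
ee_rot: [3.135, -0.199, -0.0]
ft_force: [0.7, 0.3, 0.3]
width: 0.998
```

Call:
{"method": "apply_moves", "body": {"deltas": [[[0.87, -3.05, 0], [0, 0, 0]], [[0.87, -3.05, 0], [0, 0, 0]], [[0.87, -3.05, 0], [0, 0, 0]], [[0.87, -3.05, 0], [0, 0, 0]], [[0.87, -3.05, 0], [0, 0, 0]], [[0.87, -3.05, 0], [0, 0, 0]], [[0.87, -3.05, 0], [0, 0, 0]], [[0, 0, 0], [0, 0, 0]]]}}

```text
t: 1.9
tcp_pos: [412.1, -168.7, 215.3]
ee_rot: [-3.135, 0.186, -0.003]
ft_force: [0.2, -0.0, 0.4]
width: 1.003
```

Run:
```python
from h import *
goto(-165,2,214)
from workcell import get_obs,camera
o=get_obs();c=camera("wrist");c["o"]=o;pickle.dump(c,open("pics/w1.pkl","wb"));cv2.imwrite("pics/w1.png",c["frame"][:,:,::-1])
```

```text
t 1.9 tcp [ 412.1 -168.7  215.3] dock [-209.9 -144.7] tool x yaw -0.1185 z [ 0.002  0.001 -1.   ] F [ 0.2 -0.   0.4]
target [475.8 -29.2 214. ] delta tool cm [  4.67 -14.61   0.17]
```

View pics/w1.png

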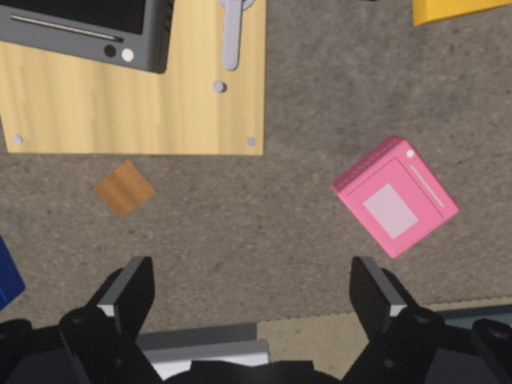

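Call:
{"method": "apply_moves", "body": {"deltas": [[[0.7, -2.1, 0], [0, 0, 0.012]], [[0.7, -2.1, 0], [0, 0, 0]], [[0.7, -2.1, 0], [0, 0, 0]], [[0.7, -2.1, 0], [0, 0, 0]], [[0.7, -2.1, 0], [0, 0, 0]], [[0.7, -2.1, 0], [0, 0, 0]], [[0.5, -2.0, 0], [0, 0, 0]], [[0, 0, 0], [0, 0, 0]]]}}

```text
t: 2.62
tcp_pos: [478.0, -33.8, 215.1]
ee_rot: [-3.132, 0.214, -0.002]
ft_force: [0.2, 1.5, 0.5]
width: 1.002
```

Run:
```python
from h import *
goto(-165,2,214)
from workcell import get_obs,camera
o=get_obs();c=camera("wrist");c["o"]=o;pickle.dump(c,open("pics/w2.pkl","wb"));cv2.imwrite("pics/w2.png",c["frame"][:,:,::-1])
```

```text
t 2.62 tcp [478.  -33.8 215.1] dock [-162.1   -2.3] tool x yaw -0.1362 z [ 0.002  0.002 -1.   ] F [0.2 1.5 0.5]
target [475.8 -29.2 214. ] delta tool cm [-0.29 -0.42  0.11]
```

View pics/w2.png

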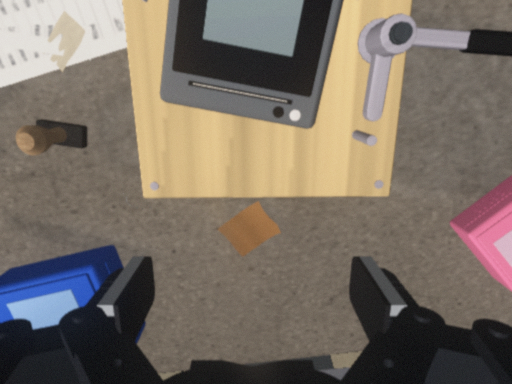

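Run:
```python
from h import *
c=pickle.load(open("pics/w2.pkl","rb"));T=wT(c["o"],c)
b=ray(c,[(144,197.5),(389,196)],12,T);print(b.round(1),np.linalg.norm(b[0]-b[1]),"yaw",np.arctan2(-(b[0]-b[1])[0],(b[0]-b[1])[1]))
p=ray(c,[(162,103),(311,127)],72,T);print(p.round(1),np.linalg.norm(p[0]-p[1]),"yaw",np.arctan2(-(p[0]-p[1])[0],(p[0]-p[1])[1]))
print("pivot",ray(c,[(400,33)],70,T).round(1),"toe",ray(c,[(374,113)],36,T).round(1),"pin",ray(c,[(372,139)],62,T).round(1))
P=cloud(c,T)
for u,v in [(270,80),(250,170),(366,136),(490,40)]: print(u,v,P[v,u].round(1))
```

```text
[[ 458.8   94.    12. ]
 [ 423.6 -179.5   12. ]] 275.8059156956072 yaw -0.12811123607773692
[[556.1  36.4  72. ]
 [518.4 -89.6  72. ]] 131.56656698847635 yaw -0.2909187630767574
pivot [[ 584.1 -168.7   70. ]] toe [[ 519.4 -157.3   36. ]] pin [[ 498.8 -145.9   62. ]]
270 80 [562.2 -58.3  74. ]
250 170 [473.9 -28.7  11. ]
366 136 [ 501.4 -142.4   56.2]
490 40 [ 569.2 -247.4   62. ]
```

Call:
{"method": "apply_moves", "body": {"deltas": [[[0, -0.1, 2.5], [0, 0, -0.005]], [[0, -0.1, 2.5], [0, 0, 0]], [[0, -0.1, 2.5], [0, 0, 0]], [[0, -0.1, 2.5], [0, 0, 0]], [[0, 0, 2.5], [0, 0, 0]], [[0, 0, 2.5], [0, 0, 0]], [[0, 0, 2.5], [0, 0, 0]], [[0, 0, 0.7], [0, 0, 0]]]}}

```text
t: 3.33
tcp_pos: [474.1, -35.3, 29.5]
ee_rot: [3.133, -0.218, -0.009]
ft_force: [-1.3, 0.6, 0.7]
width: 0.996
```

Call:
{"method": "apply_moves", "body": {"deltas": [[[0, 0, 0], [0, 0, 0]]]}}

```text
t: 3.42
tcp_pos: [475.0, -34.5, 31.0]
ee_rot: [3.134, -0.217, -0.008]
ft_force: [-0.6, 0.1, 1.1]
width: 0.998
```

Run:
```python
from h import *
goto(-130,2,30)
from workcell import get_obs,camera
o=get_obs()
for n in("side","wrist"):
    c=camera(n);cv2.imwrite(f"pics/{n}3.png",c["frame"][:,:,::-1] if n=="wrist" else cv2.resize(c["frame"][90:290,120:370,::-1],None,fx=3,fy=3))
```

```text
t 3.42 tcp [475.  -34.5  31. ] dock [-165.1   -3.4] tool x yaw -0.1385 z [-0.005 -0.    -1.   ] F [-0.6  0.1  1.1]
target [510.5 -33.7  30. ] delta tool cm [ 3.51 -0.57  0.08]
```

View pics/side3.png

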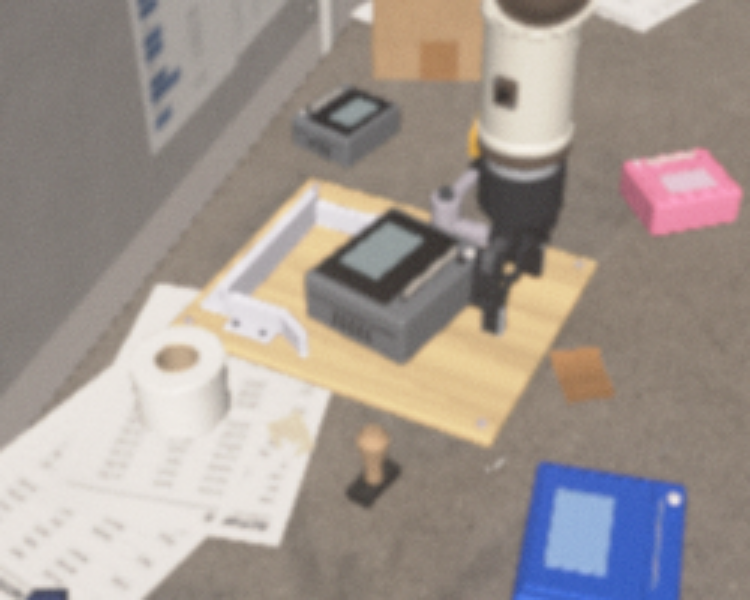

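View pics/wrist3.png

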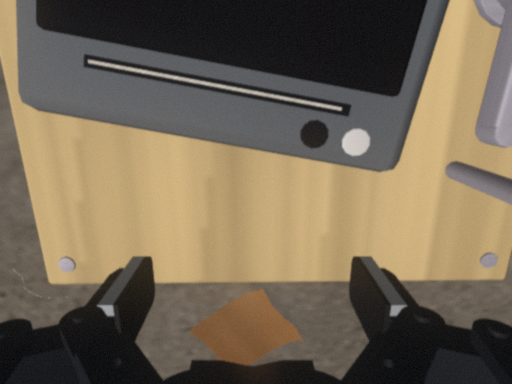

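Call:
{"method": "apply_moves", "body": {"deltas": [[[1, 0, 0], [0, 0, -0.008]], [[1, 0, 0], [0, 0, 0]], [[1, 0, 0], [0, 0, 0]], [[0.8, 0, 0], [0, 0, 0]], [[0.8, 0, 0], [0, 0, 0]], [[0.8, 0, 0], [0, 0, 0]], [[0.8, 0, 0], [0, 0, 0]], [[0.8, 0, 0], [0, 0, 0]]]}}

```text
t: 4.18
tcp_pos: [546.8, -42.7, 32.6]
ee_rot: [3.134, -0.205, -0.002]
ft_force: [-4.3, -1.8, 4.0]
width: 0.998
```

```bash
cat > look.py <<'E'
import sys
from h import *
from workcell import get_obs,camera
n=sys.argv[1]
goto(float(sys.argv[2]),float(sys.argv[3]),float(sys.argv[4]))
c=camera("side");pickle.dump(c,open(f"pics/s{n}.pkl","wb"));a=cv2.resize(c["frame"][100:260,140:350,::-1],None,fx=2.6,fy=2.6,interpolation=cv2.INTER_CUBIC)[:,:400]
o=get_obs();c=camera("wrist");c["o"]=o;pickle.dump(c,open(f"pics/w{n}.pkl","wb"))
b=cv2.resize(c["frame"][:,:,::-1],(400,300))
s=cv2.resize(pickle.load(open(f"pics/s{n}.pkl","rb"))["frame"][100:260,140:350,::-1],(394,300),interpolation=cv2.INTER_CUBIC)
cv2.imwrite(f"pics/v{n}.png",np.hstack([s,b]))
E
python3 look.py 4 -41 0 30
```

```text
t 4.18 tcp [546.8 -42.7  32.6] dock [-92.8  -2.1] tool x yaw -0.1304 z [-0.001 -0.    -1.   ] F [-4.3 -1.8  4. ]
target [598.5 -47.3  30. ] delta tool cm [ 5.18 -0.21  0.25]
```

View pics/v4.png

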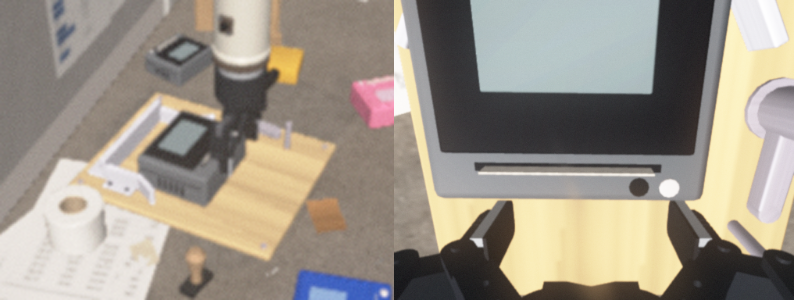

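Call:
{"method": "apply_moves", "body": {"deltas": [[[0.6, 0.1, 0], [0, 0, 0]], [[0.6, 0.1, 0], [0, 0, 0]], [[0.6, 0.1, 0], [0, 0, 0]], [[0.6, 0.1, 0], [0, 0, 0]], [[0.6, 0.1, 0], [0, 0, 0]], [[0.6, 0.1, 0], [0, 0, 0]], [[0.6, 0.1, 0], [0, 0, 0]], [[0, 0, 0], [0, 0, 0]]]}}

```text
t: 4.95
tcp_pos: [589.4, -55.2, 33.1]
ee_rot: [-3.135, 0.205, -0.004]
ft_force: [-0.7, -0.2, 0.3]
width: 1.005
```

```bash
python3 look.py 5 -41 0 30
```

```text
t 4.95 tcp [589.4 -55.2  33.1] dock [-48.9  -9. ] tool x yaw -0.1309 z [ 0.002  0.    -1.   ] F [-0.7 -0.2  0.3]
target [598.5 -47.3  30. ] delta tool cm [ 0.79 -0.9   0.31]
```

View pics/v5.png

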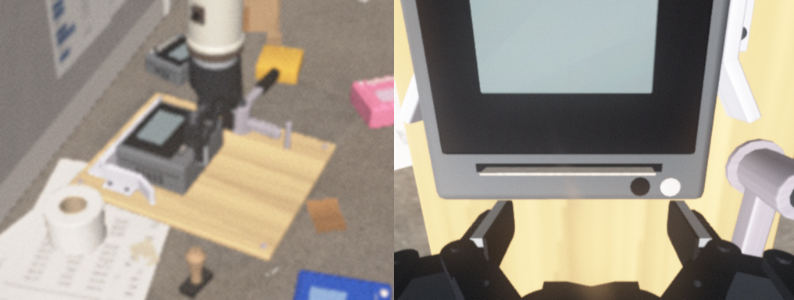

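Call:
{"method": "apply_moves", "body": {"deltas": [[[0.3, 0, 0], [0, 0, 0]], [[0.3, 0, 0], [0, 0, 0]], [[0, 0, 0], [0, 0, 0]]]}}

```text
t: 5.3
tcp_pos: [593.1, -55.4, 32.9]
ee_rot: [3.135, -0.204, -0.001]
ft_force: [-1.8, 1.2, 2.1]
width: 1.001
```

Call:
{"method": "apply_moves", "body": {"deltas": [[[0.2, 0, 0], [0, 0, 0]], [[0.2, 0, 0], [0, 0, 0]], [[0, 0, 0], [0, 0, 0]]]}}

```text
t: 5.55
tcp_pos: [597.0, -55.9, 32.8]
ee_rot: [3.135, -0.204, -0.001]
ft_force: [-3.6, 0.5, 2.4]
width: 1.001
```

```bash
python3 look.py 6 -41 0 30
```

```text
t 5.55 tcp [597.  -55.9  32.8] dock [-41.3  -8.6] tool x yaw -0.1299 z [-0.001 -0.    -1.   ] F [-3.6  0.5  2.4]
target [598.5 -47.3  30. ] delta tool cm [ 0.03 -0.86  0.28]
```

View pics/v6.png

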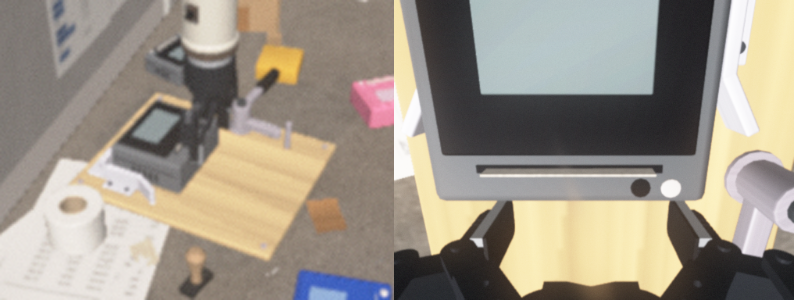

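Call:
{"method": "apply_moves", "body": {"deltas": [[[0.2, 0, 0], [0, 0, 0]], [[0.2, 0, 0], [0, 0, 0]], [[0, 0, 0], [0, 0, 0]]]}}

```text
t: 5.9
tcp_pos: [598.0, -56.1, 32.4]
ee_rot: [3.134, -0.203, -0.01]
ft_force: [-11.6, 1.2, 8.5]
width: 1.0
```

Call:
{"method": "apply_moves", "body": {"deltas": [[[0.2, 0, 0], [0, 0, 0]], [[0.2, 0, 0], [0, 0, 0]], [[0, 0, 0], [0, 0, 0]]]}}

```text
t: 6.15
tcp_pos: [597.9, -56.1, 31.7]
ee_rot: [3.133, -0.202, -0.022]
ft_force: [-20.3, 2.3, 15.1]
width: 1.002
```

Call:
{"method": "apply_moves", "body": {"deltas": [[[-1, 0, 0], [0, 0, 0]], [[-2, 0, 0], [0, 0, 0]], [[-2, 0, -1], [0, 0, 0]], [[-2, 0, -3], [0, 0, 0]], [[-1, 0, -4], [0, 0, 0]], [[0, 0, -4], [0, 0, 0]], [[0, 0, -4], [0, 0, 0]], [[0, 0, 0], [0, 0, 0]]]}}

```text
t: 6.82
tcp_pos: [532.3, -46.5, 201.3]
ee_rot: [3.133, -0.204, 0.025]
ft_force: [1.8, 0.1, 1.1]
width: 0.999
```

```bash
python3 look.py 7 -41 0 200
python3 - <<'E'
from h import *
c=pickle.load(open("pics/w7.pkl","rb"));cv2.imwrite("pics/w7.png",c["frame"][:,:,::-1])
c=pickle.load(open("pics/s7.pkl","rb"));cv2.imwrite("pics/s7.png",cv2.resize(c["frame"][110:270,140:350,::-1],None,fx=3,fy=3,interpolation=cv2.INTER_CUBIC))
E
```

```text
t 6.82 tcp [532.3 -46.5 201.3] dock [-106.7   -7.8] tool x yaw -0.1298 z [ 0.016 -0.003 -1.   ] F [1.8 0.1 1.1]
target [598.5 -47.3 200. ] delta tool cm [ 6.57 -0.77  0.23]
```

View pics/w7.png

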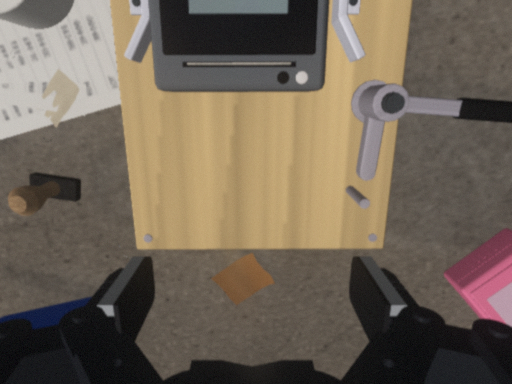

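View pics/s7.png

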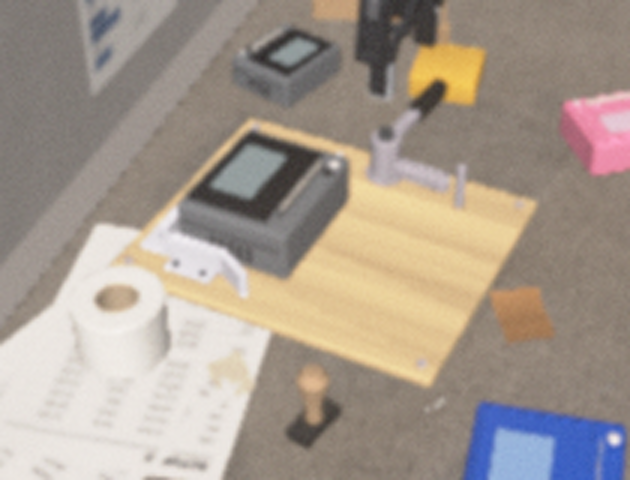

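Run:
```python
from h import *
c=pickle.load(open("pics/w7.pkl","rb"));T=wT(c["o"],c)
cs,s=np.cos(D[2]),np.sin(D[2]);M=np.array([[cs,-s],[s,cs]])
f=lambda uv,z:((ray(c,uv,z,T)[:,:2]-D[:2])@M).round(1).tolist()
print("board",f([(136,248.5),(385,248.5)],12));print("printer near",f([(155,91),(325,90.5)],72))
print("pivot",f([(393,102)],70),"toe",f([(367,172)],36),"pin",f([(361,200)],62),"grip inner",f([(460,107)],62))
P=cloud(c,T);l=(P[...,:2]-D[:2])@M
for v in (60,75,83,86,88,90,92,94,96): print(v,l[v,230].round(1),P[v,230,2].round(1))
```

```text
board [[-197.0, 123.4], [-196.7, -156.3]]
printer near [[-29.3, 72.1], [-28.7, -65.7]]
pivot [[-37.6, -122.7]] toe [[-103.8, -119.0]] pin [[-124.5, -107.0]] grip inner [[-41.7, -183.4]]
60 [-5.7 11. ] 70.9
75 [-17.   11.1] 72.5
83 [-23.   11.3] 70.5
86 [-25.3  11.4] 69.8
88 [-26.8  11.5] 68.7
90 [-28.3  11.8] 64.0
92 [-29.   15.1] 10.4
94 [-30.9  15.1] 11.0
96 [-32.8  15. ] 12.7
```

```bash
python3 -c "
from h import *
from workcell import get_obs
print(np.round(get_obs()['joint_positions'],3))
goto(-10,-230,200)"
```

```text
[ 0.618  0.35  -0.703  1.87   0.267  1.01  -1.899]
t 6.92 tcp [528.6 -47.2 195.5] dock [-110.3   -9. ] tool x yaw -0.1308 z [ 0.007 -0.002 -1.   ] F [-0.1 -0.6 -0.3]
target [ 599.1 -279.4  200. ] delta tool cm [10.03 22.1  -0.36]
```

Call:
{"method": "apply_moves", "body": {"deltas": [[[1, 2, 0], [0, 0, -0.12]], [[1.2, 1.9, 0], [0, 0, -0.12]], [[1.4, 1.7, 0], [0, 0, -0.12]], [[1.6, 1.5, 0], [0, 0, -0.12]], [[1.8, 1.3, 0], [0, 0, -0.12]], [[2, 1, 0], [0, 0, -0.12]], [[2, 0.8, 0], [0, 0, -0.12]], [[0, 0, 0], [0, 0, -0.12]]], "jaw": 0, "force": 40}}

```text
t: 7.58
tcp_pos: [647.6, -113.8, 190.8]
ee_rot: [-2.869, -1.274, -0.004]
ft_force: [-0.8, 0.5, 0.5]
width: -0.004
```

Call:
{"method": "apply_moves", "body": {"deltas": [[[0, 0, 0], [0, 0, -0.12]], [[0, 0, 0], [0, 0, -0.12]], [[0, 0, 0], [0, 0, -0.12]], [[0, 0, 0], [0, 0, -0.12]], [[0, 0, 0], [0, 0, -0.12]], [[0, 0, 0], [0, 0, 0]]]}}

```text
t: 8.08
tcp_pos: [644.2, -114.7, 190.7]
ee_rot: [-2.367, -2.063, 0.001]
ft_force: [0.1, -0.1, -0.2]
width: 0.0
```

```bash
python3 -c "
from h import *
from workcell import get_obs
print(np.round(get_obs()['joint_positions'],3))
goto(-5,-225,200)"
```

```text
[ 0.761  0.687 -0.951  1.548  0.582  1.214 -0.429]
t 8.08 tcp [ 644.2 -114.7  190.7] dock [ 13.1 -60.8] tool x yaw 1.4338 z [-0.002  0.001 -1.   ] F [ 0.1 -0.1 -0.2]
target [ 604.8 -275.1  200. ] delta tool cm [-16.42  -1.72  -0.94]
```

Call:
{"method": "apply_moves", "body": {"deltas": [[[-2.4, -0.25, 0], [0, 0, 0]], [[-2.4, -0.25, 0], [0, 0, 0]], [[-2.4, -0.25, 0], [0, 0, 0]], [[-2.4, -0.25, 0], [0, 0, 0]], [[-2.4, -0.25, 0], [0, 0, 0]], [[-2.4, -0.25, 0], [0, 0, 0]], [[-2, -0.2, 0], [0, 0, 0]], [[0, 0, 0], [0, 0, 0]]]}}

```text
t: 8.75
tcp_pos: [602.5, -281.6, 190.8]
ee_rot: [2.384, 2.045, -0.006]
ft_force: [-0.7, -2.2, -0.3]
width: 0.003
```

```bash
python3 look.py 8 -5 -225 48
python3 - <<'E'
from h import *
c=pickle.load(open("pics/w8.pkl","rb"));cv2.imwrite("pics/w8.png",c["frame"][:,:,::-1])
E
```

```text
t 8.75 tcp [ 602.5 -281.6  190.8] dock [  -6.4 -231.7] tool x yaw 1.4181 z [-0.003 -0.002 -1.   ] F [-0.7 -2.2 -0.3]
target [ 604.8 -275.1   48. ] delta tool cm [ 0.71  0.16 14.28]
```

View pics/w8.png

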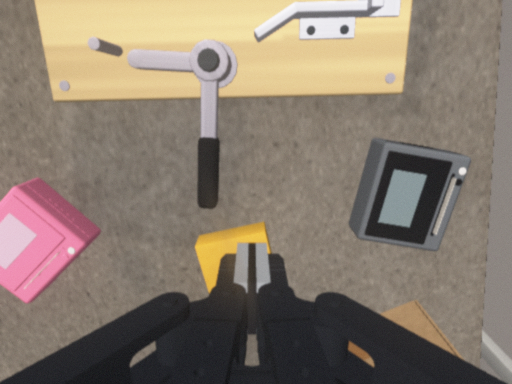

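Run:
```python
from h import *
c=pickle.load(open("pics/w8.pkl","rb"));T=wT(c["o"],c)
print(proj(c,[[604.8,-275.1,34],[604.8,-275.1,62]],T))
cs,s=np.cos(D[2]),np.sin(D[2]);M=np.array([[cs,-s],[s,cs]])
f=lambda uv,z:((ray(c,uv,z,T)[:,:2]-D[:2])@M).round(1).tolist()
print("pivot",f([(209,60)],70),"grip in/out",f([(209,139),(206,206)],62),"notes",f([(196,238),(264,224)],30),"board corners",f([(54,100),(404,92)],12))
```

```text
[[252.27344296 173.65341082]
 [252.28807247 180.93213706]]
pivot [[-36.7, -125.9]] grip in/out [[-41.1, -187.5], [-47.2, -247.6]] notes [[-64.4, -293.1], [6.1, -278.8]] board corners [[-195.3, -153.8], [141.7, -152.5]]
```

Call:
{"method": "apply_moves", "body": {"deltas": [[[0.2, 0, 2], [0, 0, -0.015]], [[0.2, 0, 2], [0, 0, 0]], [[0.2, 0, 2], [0, 0, 0]], [[0.2, 0, 2], [0, 0, 0]], [[0, 0, 2], [0, 0, 0]], [[0, 0, 2], [0, 0, 0]], [[0, 0, 2], [0, 0, 0]], [[0, 0, 0.2], [0, 0, 0]]]}}

```text
t: 9.52
tcp_pos: [603.5, -263.7, 46.6]
ee_rot: [-2.351, -2.074, 0.003]
ft_force: [-0.6, 0.4, -0.2]
width: -0.0
```

Call:
{"method": "apply_moves", "body": {"deltas": [[[0, -0.4, 0], [0, 0, 0]], [[0, -0.4, 0], [0, 0, 0]], [[0, 0, 0], [0, 0, 0]]]}}

```text
t: 9.77
tcp_pos: [598.0, -265.1, 52.2]
ee_rot: [2.356, 2.077, 0.001]
ft_force: [-0.0, -0.5, 0.6]
width: -0.004
```

```bash
python3 look.py 9 -20 -225 48
```

```text
t 9.77 tcp [ 598.  -265.1   52.2] dock [ -13. -216.] tool x yaw 1.4451 z [ 0.001 -0.    -1.   ] F [-0.  -0.5  0.6]
target [ 589.9 -273.2   48. ] delta tool cm [-0.9  -0.71  0.42]
```

View pics/v9.png

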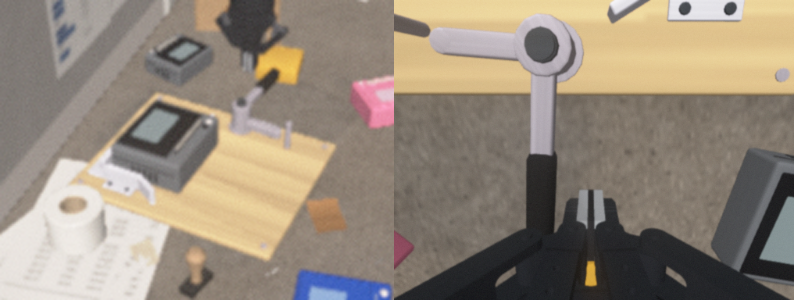

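Call:
{"method": "apply_moves", "body": {"deltas": [[[-0.4, 0, 0.3], [0, 0, 0.04]], [[-0.4, 0, 0.3], [0, 0, 0.04]], [[0, -0.6, 0], [0, 0, 0]], [[0, -0.6, 0], [0, 0, 0]], [[0, 0, 0], [0, 0, 0]]]}}

```text
t: 10.28
tcp_pos: [583.6, -270.8, 45.2]
ee_rot: [-2.437, -1.982, 0.001]
ft_force: [-0.0, 0.2, 0.4]
width: -0.002
```

```bash
python3 look.py 10 -20 -223 46
```

```text
t 10.28 tcp [ 583.6 -270.8   45.2] dock [ -26.5 -223.5] tool x yaw 1.3659 z [-0.001 -0.    -1.   ] F [-0.   0.2  0.4]
target [ 590.1 -271.2   46. ] delta tool cm [ 0.1   0.65 -0.08]
```

View pics/v10.png

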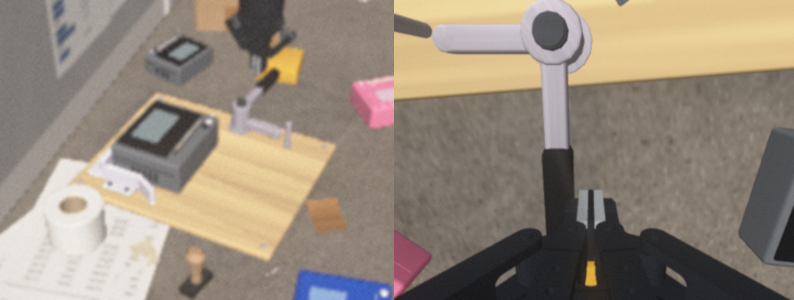

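Call:
{"method": "apply_moves", "body": {"deltas": [[[-0.1, -0.8, 0], [0, 0, 0.05]], [[-0.15, -0.8, 0], [0, 0, 0.08]], [[-0.15, -0.8, 0], [0, 0, 0.08]], [[-0.15, -0.8, 0], [0, 0, 0.08]], [[-0.15, -0.8, 0], [0, 0, 0.08]], [[-0.15, -0.8, 0], [0, 0, 0.08]], [[-0.15, -0.8, 0], [0, 0, 0.08]], [[0, 0, 0], [0, 0, 0]]]}}

```text
t: 11.05
tcp_pos: [529.2, -256.6, 45.1]
ee_rot: [-2.872, -1.272, 0.001]
ft_force: [-0.5, 0.6, -0.2]
width: -0.001
```

```bash
cat > arc.py <<'E'
from h import *
from workcell import get_obs
o=get_obs();Rt=R.from_rotvec(o["ee_rot"]).as_matrix()
c,s=np.cos(D[2]),np.sin(D[2]);pv=np.array([D[0]+c*-40-s*-125,D[1]+s*-40+c*-125])
d=Rt.T@np.r_[np.array(o["tcp_pos"])[:2]-pv,0]
print("tool frame rel pivot",d.round(1),"lever if parallel",1.571-0.131-np.arctan2(Rt[1,0],Rt[0,0]))
E
python3 arc.py; python3 look.py 11 -20 -223 46
```

```text
tool frame rel pivot [-99.3  17.4   0.1] lever if parallel 0.6064534295677345
t 11.05 tcp [ 529.2 -256.6   45.1] dock [ -82.3 -216.6] tool x yaw 0.8335 z [-0.001 -0.    -1.   ] F [-0.5  0.6 -0.2]
target [ 590.1 -271.2   46. ] delta tool cm [ 3.02  5.49 -0.1 ]
```

View pics/v11.png

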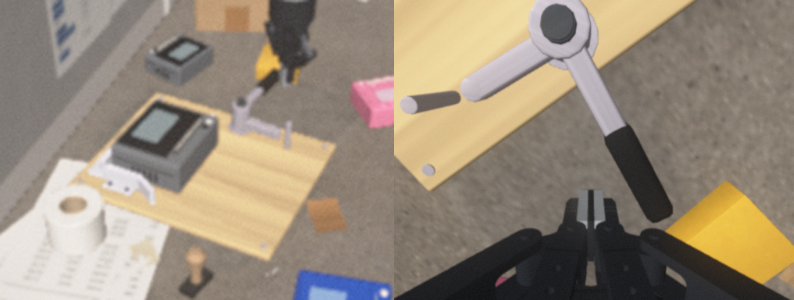

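Run:
```python
from h import *
cs,s=np.cos(D[2]),np.sin(D[2]);M=np.array([[cs,-s],[s,cs]])
for n in (9,10,11):
    c=pickle.load(open(f"pics/w{n}.pkl","rb"));T=wT(c["o"],c);P=cloud(c,T)
    print(n,"tcp",np.round(c["o"]["tcp_pos"],1),"proj tip",proj(c,[np.array(c["o"]["tcp_pos"])-[0,0,14]],T).round(0))
    for u,v in [(252,246),(258,246),(244,250),(252,255),(230,260)]+({9:[(188,200),(188,225),(188,280)],10:[(210,195),(212,240)],11:[(300,170),(320,220),(335,270)]}[n]):
        p=P[v,u];print("  ",u,v,p.round(0),((p[:2]-D[:2])@M).round(0), "r",)
c=pickle.load(open("pics/s11.pkl","rb"));cv2.imwrite("pics/s11.png",cv2.resize(c["frame"][100:200,210:350,::-1],None,fx=5,fy=5,interpolation=cv2.INTER_CUBIC))
```

```text
9 tcp [ 598.4 -265.6   52.4] proj tip [[250. 239.]]
   252 246 [ 601. -252.   76.] [ -12. -203.] r
   258 246 [ 603. -253.   76.] [  -9. -203.] r
   244 250 [ 597. -252.   80.] [ -15. -203.] r
   252 255 [ 601. -252.   85.] [ -12. -203.] r
   230 260 [ 591. -255.   82.] [ -21. -207.] r
   188 200 [ 573. -233.   60.] [ -42. -187.] r
   188 225 [ 571. -245.   61.] [ -42. -199.] r
   188 280 [ 565. -275.   60.] [ -44. -230.] r
10 tcp [ 584.2 -270.9   45.3] proj tip [[251. 239.]]
   252 246 [ 588. -258.   68.] [ -24. -210.] r
   258 246 [ 590. -259.   69.] [ -22. -210.] r
   244 250 [ 584. -257.   73.] [ -28. -210.] r
   252 255 [ 588. -258.   77.] [ -24. -210.] r
   230 260 [ 578. -259.   75.] [ -34. -213.] r
   210 195 [ 573. -234.   60.] [ -41. -188.] r
   212 240 [ 569. -255.   62.] [ -43. -209.] r
11 tcp [ 530.1 -257.2   45.2] proj tip [[253. 238.]]
   252 246 [ 538. -247.   68.] [ -74. -206.] r
   258 246 [ 540. -249.   69.] [ -72. -207.] r
   244 250 [ 536. -245.   73.] [ -77. -204.] r
   252 255 [ 539. -247.   78.] [ -74. -206.] r
   230 260 [ 528. -244.   73.] [ -85. -204.] r
   300 170 [ 576. -237.   61.] [ -39. -191.] r
   320 220 [ 568. -261.   61.] [ -44. -216.] r
   335 270 [ 557. -285.   62.] [ -51. -241.] r
```

View pics/s11.png

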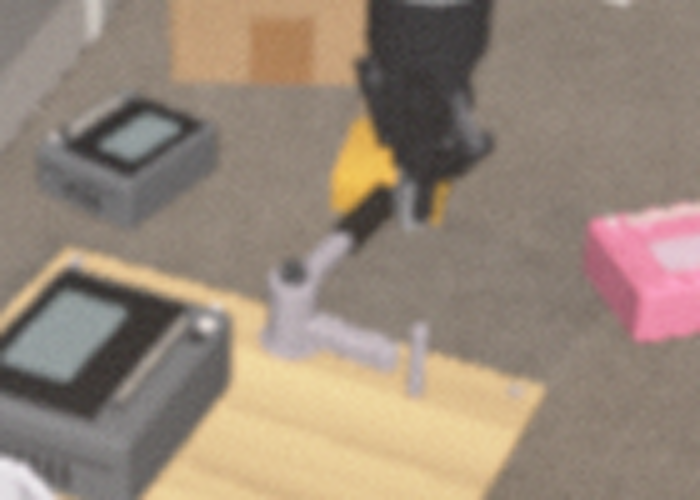

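Run:
```python
from h import *
c=pickle.load(open(f"pics/w11.pkl","rb"));Tt=np.asarray(c["tool_from_camera"]);P=cloud(c,Tt)
for v in range(236,262,2): print(v,[P[v,u].round(0).astype(int).tolist() for u in (242,247,252,258,264)])
cv2.imwrite("pics/w11z.png",cv2.resize(c["frame"][200:384,150:350,::-1],None,fx=4,fy=4,interpolation=cv2.INTER_CUBIC)[:600])
for p in [(11,0,14),(0,0,14),(11,0,0),(11,0,-20),(0,0,0)]:print(p,proj(c,[p],Tt).round(0))
```

```text
236 [[-12, -7, 45], [-12, -4, 45], [-13, 0, 47], [-12, 3, 46], [-13, 7, 46]]
238 [[-14, -7, 46], [-14, -4, 46], [-14, 0, 46], [-14, 4, 46], [-14, 7, 46]]
240 [[-16, -7, 46], [-15, -4, 45], [-16, 0, 46], [-16, 4, 47], [-16, 8, 46]]
242 [[13, -5, -19], [13, -3, -18], [13, -1, -20], [13, 2, -18], [13, 5, -19]]
244 [[13, -5, -21], [13, -3, -21], [13, -1, -21], [13, 2, -21], [13, 5, -21]]
246 [[13, -5, -23], [13, -3, -24], [13, -1, -23], [13, 2, -23], [13, 5, -23]]
248 [[13, -5, -25], [14, -3, -26], [13, -1, -26], [14, 2, -27], [13, 5, -26]]
250 [[13, -5, -27], [13, -3, -27], [13, -1, -27], [13, 2, -28], [13, 5, -28]]
252 [[13, -5, -30], [13, -3, -28], [13, -1, -29], [13, 2, -29], [13, 4, -30]]
254 [[13, -5, -32], [14, -3, -32], [13, -1, -31], [13, 2, -31], [13, 4, -31]]
256 [[13, -5, -33], [13, -3, -33], [13, -1, -33], [14, 2, -34], [13, 4, -33]]
258 [[13, -5, -34], [13, -3, -35], [13, -1, -34], [14, 2, -35], [13, 4, -34]]
260 [[14, -5, -38], [13, -3, -37], [13, -1, -37], [13, 2, -37], [13, 4, -36]]
(11, 0, 14) [[253. 220.]]
(0, 0, 14) [[253. 238.]]
(11, 0, 0) [[253. 230.]]
(11, 0, -20) [[253. 247.]]
(0, 0, 0) [[253. 250.]]
```

View pics/w11z.png

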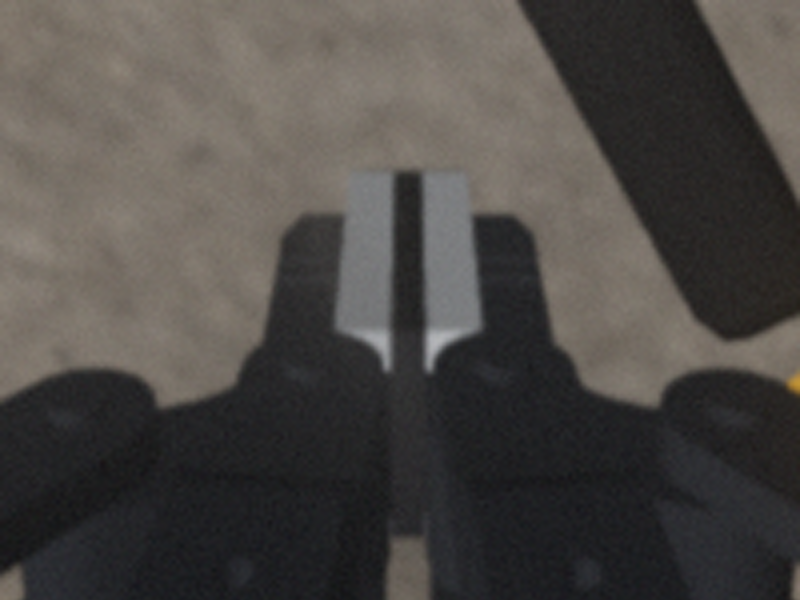

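Run:
```python
from h import *
c=pickle.load(open(f"pics/w11.pkl","rb"));Tt=np.asarray(c["tool_from_camera"]);P=cloud(c,Tt)
for v,u in [(256,228),(256,280),(262,228),(275,225),(300,190),(300,165),(300,315),(330,200),(330,250),(375,160),(375,200),(375,230)]: print((u,v),P[v,u].round(0))
for n in (2,7):
    c=pickle.load(open(f"pics/w{n}.pkl","rb"));P=cloud(c,Tt)
    for v,u in [(262,145),(270,145),(262,360),(310,110),(310,105),(330,100),(340,60)]: print(n,(u,v),P[v,u].round(0))
```

```text
(228, 256) [  9. -11. -25.]
(280, 256) [  9.  12. -25.]
(228, 262) [  9. -11. -31.]
(225, 275) [  9. -11. -42.]
(190, 300) [-61. -44.  46.]
(165, 300) [ 16. -28. -67.]
(315, 300) [ 14.  19. -66.]
(200, 330) [ 19. -14. -86.]
(250, 330) [ -7.  -1. -53.]
(160, 375) [ -5. -29. -76.]
(200, 375) [ 16. -12. -98.]
(230, 375) [ 13.  -6. -94.]
2 (145, 262) [ 13. -43. -39.]
2 (145, 270) [ 10. -43. -39.]
2 (360, 262) [ 13.  42. -38.]
2 (110, 310) [ 12. -46. -67.]
2 (105, 310) [ 11. -48. -66.]
2 (100, 330) [ 15. -43. -80.]
2 (60, 340) [  77.   -1. -158.]
7 (145, 262) [ 12. -44. -37.]
7 (145, 270) [ 10. -43. -39.]
7 (360, 262) [ 13.  43. -38.]
7 (110, 310) [ 11. -46. -67.]
7 (105, 310) [ 11. -48. -66.]
7 (100, 330) [ 14. -44. -79.]
7 (60, 340) [  9. -56. -78.]
```

Call:
{"method": "apply_moves", "body": {"deltas": [[[0, 0, -2], [0, 0, 0]], [[0, 0, -2], [0, 0, 0]], [[0.9, 1.6, 0], [0, 0, 0]], [[0.9, 1.6, 0], [0, 0, 0]], [[0.9, 1.6, 0], [0, 0, 0]], [[0.8, 1.3, 0], [0, 0, 0]], [[0, 0, 0], [0, 0, -0.12]], [[0, 0, 0], [0, 0, -0.12]]]}}

```text
t: 11.82
tcp_pos: [600.9, -272.5, 85.0]
ee_rot: [2.691, 1.619, 0.002]
ft_force: [-0.4, 1.1, -0.4]
width: 0.002
```

Call:
{"method": "apply_moves", "body": {"deltas": [[[0, 0, 0], [0, 0, -0.12]], [[0, 0, 0], [0, 0, -0.12]], [[0, 0, 0], [0, 0, 0]]]}}

```text
t: 12.07
tcp_pos: [599.5, -272.8, 84.6]
ee_rot: [-2.481, -1.927, -0.002]
ft_force: [-0.1, -0.6, -0.5]
width: -0.0
```

```bash
python3 arc.py; python3 look.py 12 -12 -223 20
```

```text
tool frame rel pivot [-94.2  41.   -0.1] lever if parallel 0.11934042651279508
t 12.07 tcp [ 599.5 -272.8   84.6] dock [ -10.5 -223.4] tool x yaw 1.3207 z [ 0.001  0.001 -1.   ] F [-0.1 -0.6 -0.5]
target [ 598.1 -272.2   20. ] delta tool cm [ 0.02 -0.16  6.46]
```

View pics/v12.png

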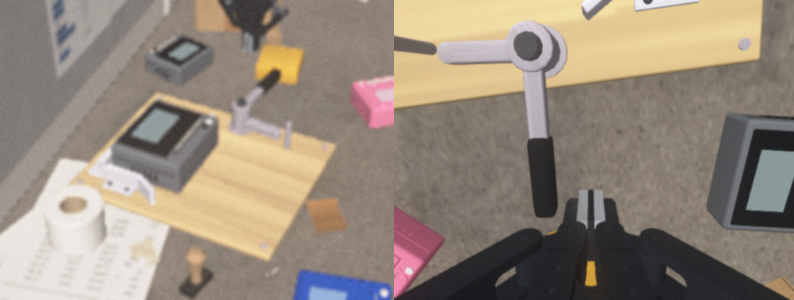

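Call:
{"method": "apply_moves", "body": {"deltas": [[[-0.1, 0, 1.6], [0, 0, 0]], [[-0.1, 0, 1.6], [0, 0, 0]], [[-0.1, 0, 1.6], [0, 0, 0]], [[0, 0, 1.4], [0, 0, 0]], [[0, 0, 0], [0, 0, 0]]]}}

```text
t: 12.58
tcp_pos: [594.9, -274.8, 18.0]
ee_rot: [-2.483, -1.916, 0.006]
ft_force: [-0.9, 0.1, -0.5]
width: -0.004
```

```bash
python3 arc.py; python3 look.py 13 -12 -223 20
```

```text
tool frame rel pivot [-97.   37.6  -0.3] lever if parallel 0.12555470998240548
t 12.58 tcp [ 594.9 -274.8   18. ] dock [ -14.8 -225.9] tool x yaw 1.3144 z [-0.006  0.002 -1.   ] F [-0.9  0.1 -0.5]
target [ 598.1 -272.2   20. ] delta tool cm [ 0.33  0.24 -0.21]
```

View pics/v13.png

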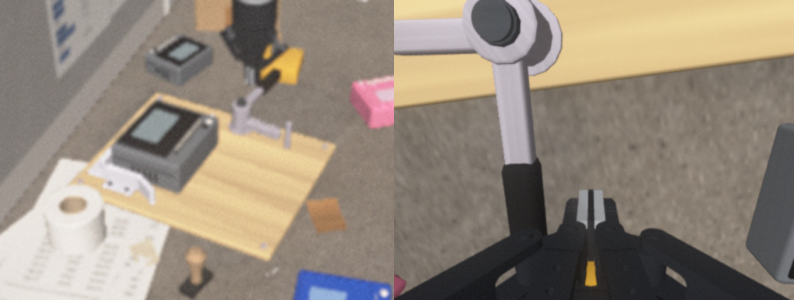

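Clear of the handle on the trailing side, with no contact. Pushing now.

Call:
{"method": "apply_moves", "body": {"deltas": [[[0, -0.6, 0], [0, 0, 0]], [[0, -0.6, 0], [0, 0, 0]], [[0, -0.6, 0], [0, 0, 0]], [[-0.1, -0.6, 0], [0, 0, 0.05]], [[-0.1, -0.6, 0], [0, 0, 0.06]], [[-0.1, -0.6, 0], [0, 0, 0.06]]]}}

```text
t: 13.18
tcp_pos: [563.4, -268.7, 23.8]
ee_rot: [2.641, 1.696, 0.003]
ft_force: [3.7, -0.9, -1.8]
width: -0.002
```

```bash
python3 arc.py; python3 look.py 14 -12 -223 20
```

```text
tool frame rel pivot [-96.7  22.6   0. ] lever if parallel 0.2984181670684152
t 13.18 tcp [ 563.4 -268.7   23.8] dock [ -46.8 -224. ] tool x yaw 1.1416 z [ 0.003 -0.001 -1.   ] F [ 3.7 -0.9 -1.8]
target [ 598.1 -272.2   20. ] delta tool cm [1.12 3.3  0.39]
```

View pics/v14.png

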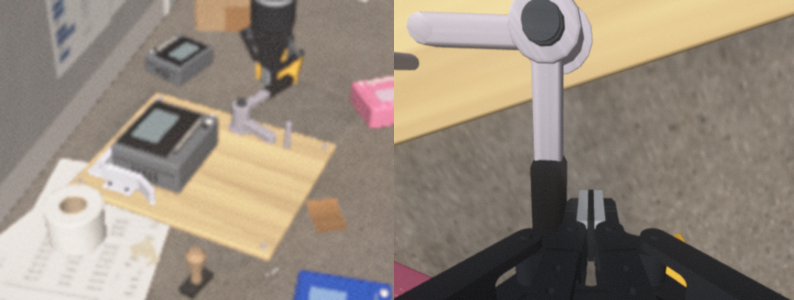

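Call:
{"method": "apply_moves", "body": {"deltas": [[[-0.15, -0.78, 0.1], [0, 0, 0.08]], [[-0.15, -0.78, 0.1], [0, 0, 0.08]], [[-0.15, -0.78, 0.1], [0, 0, 0.08]], [[-0.15, -0.78, 0], [0, 0, 0.08]], [[-0.15, -0.78, 0], [0, 0, 0.08]], [[-0.15, -0.78, 0], [0, 0, 0.08]], [[-0.15, -0.78, 0], [0, 0, 0.08]], [[0, 0, 0], [0, 0, 0]]]}}

```text
t: 13.95
tcp_pos: [514.1, -242.7, 20.9]
ee_rot: [3.007, 0.905, 0.001]
ft_force: [0.7, -0.5, 0.6]
width: 0.003
```

```bash
python3 arc.py; python3 look.py 15 -12 -223 20
```

```text
tool frame rel pivot [-96.9  21.3   0. ] lever if parallel 0.8552004762955687
t 13.95 tcp [ 514.1 -242.7   20.9] dock [ -99.1 -204.7] tool x yaw 0.5848 z [ 0.001 -0.001 -1.   ] F [ 0.7 -0.5  0.6]
target [ 598.1 -272.2   20. ] delta tool cm [5.37 7.1  0.1 ]
```

View pics/v15.png

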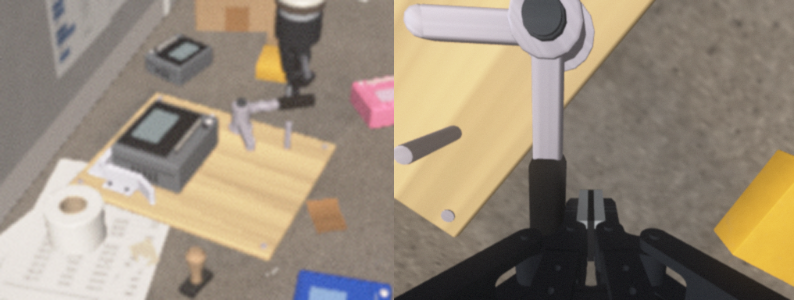

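Call:
{"method": "apply_moves", "body": {"deltas": [[[-0.15, -0.78, 0], [0, 0, 0.08]], [[-0.15, -0.78, 0], [0, 0, 0.08]], [[-0.15, -0.78, 0], [0, 0, 0.08]], [[-0.15, -0.78, 0], [0, 0, 0.08]], [[-0.15, -0.78, 0], [0, 0, 0.08]], [[-0.15, -0.78, 0], [0, 0, 0.08]], [[-0.15, -0.78, 0], [0, 0, 0.08]], [[0, 0, 0], [0, 0, 0]]]}}

```text
t: 14.72
tcp_pos: [486.4, -195.3, 20.1]
ee_rot: [3.141, 0.041, 0.001]
ft_force: [0.2, -0.1, 0.0]
width: -0.001
```

```bash
python3 arc.py; python3 look.py 16 -12 -223 20
```

```text
tool frame rel pivot [-97.3  21.3  -0. ] lever if parallel 1.4138865112628494
t 14.72 tcp [ 486.4 -195.3   20.1] dock [-132.8 -161.3] tool x yaw 0.0261 z [ 0. -0. -1.] F [ 0.2 -0.1  0. ]
target [ 598.1 -272.2   20. ] delta tool cm [10.96  7.98  0.02]
```

View pics/v16.png

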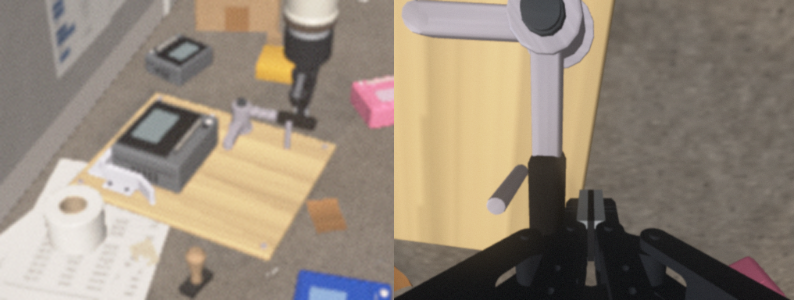

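Call:
{"method": "apply_moves", "body": {"deltas": [[[-0.1, -0.6, 0], [0, 0, 0.06]], [[-0.1, -0.6, 0], [0, 0, 0.06]], [[-0.05, -0.4, 0], [0, 0, 0.03]], [[0, 0, 0], [0, 0, 0]]]}}

```text
t: 15.15
tcp_pos: [483.3, -183.9, 19.7]
ee_rot: [3.132, -0.197, -0.001]
ft_force: [-0.4, -7.9, -1.8]
width: -0.002
```

Call:
{"method": "apply_moves", "body": {"deltas": [[[0, -0.3, 0], [0, 0, 0]], [[0, -0.2, 0], [0, 0, 0]], [[0, 0, 0], [0, 0, 0]]]}}

```text
t: 15.4
tcp_pos: [483.3, -183.7, 19.7]
ee_rot: [3.127, -0.2, -0.002]
ft_force: [-0.0, -18.9, -1.8]
width: 0.001
```

```bash
python3 arc.py; python3 look.py 17 -12 -223 20
```

```text
tool frame rel pivot [-97.4  24.9   0.3] lever if parallel 1.5677509502193687
t 15.4 tcp [ 483.3 -183.7   19.7] dock [-137.3 -150.2] tool x yaw -0.1278 z [-0.002 -0.008 -1.   ] F [ -0.  -18.9  -1.8]
target [ 598.1 -272.2   20. ] delta tool cm [12.51  7.32  0.03]
```

View pics/v17.png

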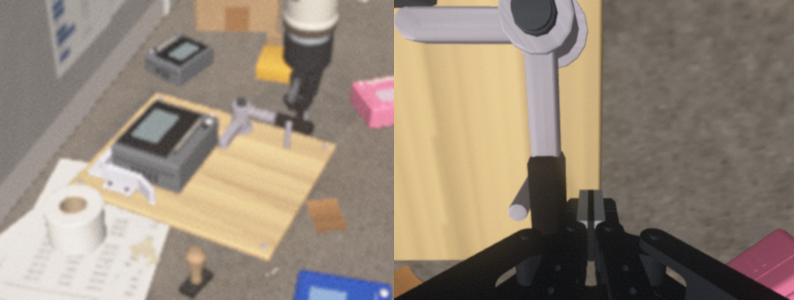

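Call:
{"method": "apply_moves", "body": {"deltas": [[[0, 1, 0], [0, 0, 0]], [[0, 1.5, 0], [0, 0, 0]], [[0, 1.5, -1], [0, 0, 0]], [[-0.5, 0, -3.5], [0, 0, 0]], [[-1, 0, -3.5], [0, 0, 0]], [[-1.5, -1, -3.5], [0, 0, 0]], [[-2, -2, -3.5], [0, 0, 0]], [[0, 0, 0], [0, 0, 0]]]}}

```text
t: 16.17
tcp_pos: [435.9, -178.2, 172.4]
ee_rot: [3.133, -0.187, 0.007]
ft_force: [0.0, 0.7, 0.0]
width: -0.001
```

```bash
python3 look.py 18 -12 -223 200
python3 - <<'E'
from h import *
from workcell import camera
c=pickle.load(open("pics/w18.pkl","rb"));cv2.imwrite("pics/w18.png",c["frame"][:,:,::-1])
c=pickle.load(open("pics/s18.pkl","rb"));cv2.imwrite("pics/s18.png",cv2.resize(c["frame"][110:270,140:350,::-1],None,fx=3,fy=3,interpolation=cv2.INTER_CUBIC))
E
```

```text
t 16.17 tcp [ 435.9 -178.2  172.4] dock [-185.1 -150.9] tool x yaw -0.119 z [ 0.005 -0.003 -1.   ] F [0.  0.7 0. ]
target [ 598.1 -272.2  200. ] delta tool cm [17.24  7.42 -2.66]
```

View pics/w18.png

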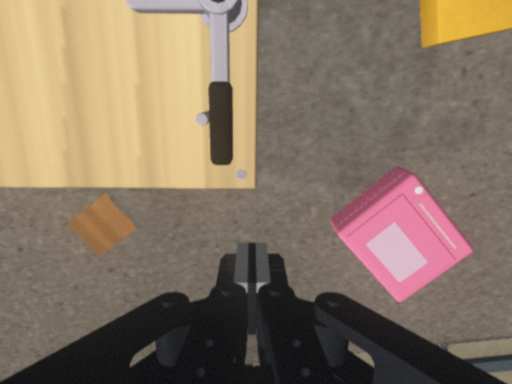

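View pics/s18.png

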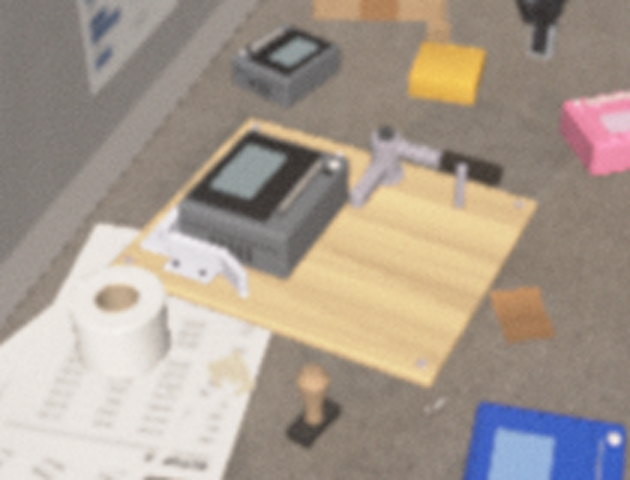

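Run:
```python
from h import *
cs,s=np.cos(D[2]),np.sin(D[2]);M=np.array([[cs,-s],[s,cs]])
c=pickle.load(open("pics/w18.pkl","rb"));T=wT(c["o"],c)
f=lambda uv,z:((ray(c,uv,z,T)[:,:2]-D[:2])@M)
g=f([(220.5,84),(221.5,160)],62);print("grip in/out",g.round(1),"angle from -x",np.arctan2(*(g[0]-g[1])[::-1]))
b=f([(10,187.5),(253,187.5)],12);print("board near edge",b.round(1))
print("pin",f([(202,119)],62).round(1))
c=pickle.load(open("pics/s18.pkl","rb"))
W=lambda x,y,z:[*(np.array([x,y])@M.T+D[:2]),z]
for n,p in dict(toe=(-40,-58,36),piv=(-40,-125,70),grip=(-135,-125,62),toehub=(-40,-125,36),prn=(-30,-70,72),prnb=(-30,-70,12)).items():
    u=proj(c,[W(*p)])[0];print(n,((u-[140,110])*3).round(0))
```

```text
grip in/out [[-102.2 -126.4]
 [-160.1 -126.3]] angle from -x -0.0015299994500532932
board near edge [[-198.9   84.8]
 [-196.4 -152.4]]
pin [[-128.1 -111.6]]
toe [356. 192.]
piv [385. 130.]
grip [471. 161.]
toehub [384. 157.]
prn [352. 155.]
prnb [352. 201.]
```

Call:
{"method": "apply_moves", "body": {"deltas": [[[0, 0, -1], [0, 0, 0]], [[0, 0, 0], [0, 0, 0]], [[0, 0, 0], [0, 0, 0]], [[0, 0, 0], [0, 0, 0]]]}}

```text
t: 16.6
tcp_pos: [434.7, -180.3, 176.3]
ee_rot: [-3.134, 0.196, 0.002]
ft_force: [-0.1, -0.4, 0.0]
width: 0.002
```

Run:
```python
from h import *
from workcell import hand_in,camera
a=pickle.load(open("pics/s7.pkl","rb"))["frame"].astype(int);b=camera("side")["frame"].astype(int)
d=np.abs(a-b).mean(-1);print("printer region diff",d[150:205,198:256].mean(),d[150:205,198:256].max(),"roll/stamp",d[195:240,160:200].mean(),d[230:262,232:258].mean(),"notes",d[124:144,277:300].mean(),"table",d[230:260,300:320].mean())
print(hand_in())
```

```text
printer region diff 2.1951933124346916 18.0 roll/stamp 1.416851851851852 2.237580128205128 notes 14.258695652173913 table 2.133888888888889
the job is handed in; nothing more can be done
None
```

I pushed the grey printer square against the back fence with the open fingers, then swung the lock lever clockwise to its end stop with the closed fingers. I then backed the arm clear and handed the job in at about 16.6 s, but the hand-in reports no verdict.

**Last checks**
- **Printer:** the push stalled at 20 N against the fence. The wrist camera put the near face at about x = -29 to -32 mm in the dock frame (home is -30) and square. The side picture of the printer did not change while I turned the lever.
- **Lever:** it stalled at 19 N with the handle against the pin. Its direction was within about 0.01 rad of the end stop, and the toe end was where it should be in the side view.
- **Roll and stamp:** neither moved between the side pictures taken before and after the lever work.
- **Note block:** its picture region did differ, but by eye its corners are in the same place. I put the change down to the lever handle and arm being in front of it earlier.

**What disagreed:** the wrist camera's depth put the shut fingertips about 18 mm behind the TCP, not 14 mm ahead of it as described. Because of that, my first lever sweep passed over the handle without moving it. The second sweep, about 25 mm lower, turned it. The same offset means I pushed the printer near its top edge instead of low down, but the pictures showed no tipping.

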